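Shift the rolling mill into third

TASK

The rolling mill's gear lever has been left somewhere in the left leg of its H-shaped gate: push it to neutral, then across to the right leg, then forward (away from the robot's side of the bench) until it is fully home in third, the far right slot. Only push the ball knob or its stem with the fingertips or the outside of the fingers, never take it between the fingers, and leave the things standing and lying about where they are. Finish with the hand clear and the lever staying in third.

Things in the scene. Friction and masses are not known exactly. Their poses are not given: they have to be found in the camera images.
- mill: grey cast-iron power rolling mill, bolted down. Origin on the bench top (z = 0) straight under the centre of the gate; x axis points forward (away from the robot's side), y to the left, z up. Gearbox 180 mm (x) by 190 mm (y), y from -85 to +105 mm, flat top 105 mm up, with the gate turret on it to 130 mm. Motor behind the gearbox, x from 90 to 250 mm, up to 150 mm high
- stand_top (a point): top of the mill's roll stand, 250 mm above the bench, 240 mm to the left of the gate's centre. The stand reaches 90 mm to either side of this point and 70 mm fore and aft, and is the tallest part of the mill, apart from the lever's knob
- gate (a point): centre of the H-shaped gate, on its top face (130 mm above the bench), axes as the mill's. Seen from the robot: left leg at y = +16 mm, with first slot far and second near; right leg at y = -16 mm, with third slot far and fourth near. Legs 60 mm long and 16 mm wide, joined half-way by the neutral crossing, 18 mm wide. The lever's pivot is 70 mm below this point
- knob (a point): centre of the black ball knob, 44 mm in diameter, on the lever's steel stem, 10 mm thick. z axis along the lever, upwards. The knob moves on a sphere of 175 mm about the pivot; upright, it is straight over the gate's centre, 235 mm above the bench. 2 to 3 N at the knob move it; it has no spring and stays where it is left
- gear_fore (a joint): tilt of the lever fore and aft (rad): 0 neutral, positive forward (towards the mill's +x), stops at -0.34 and +0.34 (knob 58 mm from neutral); changing column is possible only within about 0.05 of 0; third is at +0.34
- gear_across (a joint): tilt of the lever across (rad): positive to the right (the mill's -y), stops at -0.27 and +0.27 (knob 47 mm either side); the left leg is at about -0.19 to -0.27, the right leg at about +0.19 to +0.27
- spool: small spool of brass wire, 42 mm across, 28 mm tall, standing loose on the gearbox's flat top (105 mm above the bench), left of the gate. Bystander, not to be moved, origin at its underside.
- oil: small amber oil bottle, 38 mm across, 105 mm tall, standing loose on the bench in front of the gearbox. Bystander, origin at its underside.
- pliers: black-handled pliers lying on the bench, 130 mm long, 12 mm high. Bystander, origin at its underside.
- hammer: small hammer lying on the bench, 180 mm long. Bystander, origin at its underside.
- burs: wooden block 90 x 140 x 40 mm with burs stuck upright in it, 85 mm tall in all. Bystander, origin at its underside.
- third_hand: soldering clamp on a round black base 84 mm across, 100 mm tall. Bystander, origin at its underside.
- mandrel: square-section ring mandrel with a wooden grip, lying on the bench, 265 mm long, 24 mm high. Bystander, origin at its underside.

How it is judged:
By the outcome, as a careful person would: the job done as asked, in the order asked, and still so for the second after the job is handed in, with the robot touching nothing.
It also fails if it takes over 64 s, if anything falls off the work surface, if the arm or the gripper's body presses on something with over 40 N, if the wrist force passes 120 N, or if a joint passes its speed limit or range.

ROBOT

A 6-joint arm with a two-finger parallel gripper is mounted at the origin on the work surface. World frame = base frame: x ahead of the robot, y to its left, z up, the work surface at z = 0. Lengths are in m, angles in degrees, forces in N, time in s.
With the tool pointing down it reaches from about 0.4 to 0.825 m from the base axis. Payload 7 kg.
Tool frame: the origin (TCP) lies midway between the tips of the shut fingers; the grasp point (between the pads) lies 19 mm behind it; x points along the fingers, z is the direction in which the jaws open and shut, and the axes are right-handed (so a half turn about x gives the same grasp; the last joint's range is limited). The gripper opens to 88 mm and grips with 3 to 60 N. Pads are 19 mm wide; open, the fingers measure 130 mm over their backs; the gripper's body (78 mm by 193 mm) begins 47 mm behind the grasp point.
Start: joints at [-54.024, 20.546, 0.682, 0, -70.136, -16.507], TCP at [0.225, -0.636, 0.227] pointing down, gripper open.
Joint ranges: [-176.03, 176.03], [-82.01, 121.73], [-58.28, 71.71], [-173.87, 95.51], [-174.79, -0.11], [-173.66, 173.66]. Speed limits (degrees/s): [136.94, 136.94, 172.46, 180, 180, 180].

INTERFACE

Orientations are given as [roll, pitch, yaw] about the fixed x, y, z axes, in that order (R = Rz(yaw) Ry(pitch) Rx(roll)).
In Python, from plant import get_state, capture, close_job gives the robot as it stands.
- The arm moves only by the tool play_rows, never from a script. Its argument "series" is one flat list of numbers, 4 for each row, row after row: the shift along the tool's x, y, z in m, then the turn about the tool's x in rad. In form: [tx, ty, tz, spin, tx, ty, tz, spin, ...]. A call has exactly 5 rows; each row shifts and turns the commanded pose from where the row before left it, along the tool's axes as they then stand; what a row does not reach is not made up. A row lasts 1/12 s, in which the tool goes at most 41.7 mm and 7.16 degrees, less where a joint would pass 70% of its speed; a pose out of reach is approached as far as the arm can. A call is refused whole if a number of a shift passes 0.0417 or a number of a turn 0.125, either way. A call with a gripper value outside its range is refused whole. "jaw" is the opening in per cent of the stroke, from 0 (shut) to 100 (fully open), set as the call begins (left out, the last holds). The fingers move at their own pace and stop on an object; "squeeze" is the grip in N (left out, the last holds). Time passes only in rows, so rows that do not move let the fingers close, or fill a call up. It gives the time, the measured TCP pose, the force and the opening at its end, in the units of the state.
- get_state(): the state, without advancing time (a new reading comes with each control period).
- capture(name): name is "side" or "top"; returns a dict with "img" (384x512x3 uint8, blue, green, red), "K" (3x3 intrinsics, pixels), "world_from_camera" (4x4, takes a point from camera to world coordinates). Camera axes: x right, y down, z forward; pixel columns grow to the right and rows downward; lengths in m; the calibration is good to about 2 mm. A picture is of the moment at which its call begins. There is no depth.
- close_job(): hands the job in, once; it reports no verdict.
The state is a dict: "time_s": time; "joints": joint angles; "qd": joint speeds; "joint_torque": joint torques, N m; "tcp_pos": TCP position; "eef_rot": TCP orientation; "contact_force": force on the tool from outside, world axes, zero at the start; "moment": the same for the moment, N m; "gripper_width": finger opening in m.
Only numpy, scipy, OpenCV 4.12 (cv2) and the standard library are available. Lean on these libraries where they do the work, as an engineer would, in place of code of your own. Each camera call takes 0.05 s, during which the arm holds its last target.

## Working session

There is one attempt and no reset: what is moved stays moved. The work goes in short steps, Python scripts to look and compute and a tool call to move; the robot and the scene stay as the last step left them, time stands still between calls to the robot, and variables do not carry over. Pictures are saved under pics/ and viewed, and the job is handed in when it is done.

Besides the shell and the picture viewer there is one more tool, called after "Call:" as name(argument=value, ...) on one line, values as JSON. play_rows: Moves the arm, as the interface text tells. Its arguments: {"type":"object","properties":{"series":{"type":"array","items":{"type":"number"}},"jaw":{"type":"number"},"squeeze":{"type":"number"}},"required":["series"]}

```bash
mkdir -p pics; ls
python3 - <<'E'
from plant import *
import cv2
print(get_state())
for n in("side","top"):
    c=capture(n); cv2.imwrite(f"pics/{n}0.png",c["img"]); print(n,c["K"].tolist(),c["world_from_camera"].round(4).tolist())
E
```

```text
pics
{'time_s': 0.0, 'joints': array([-5.40241648e+01,  2.05918986e+01,  6.31557595e-01, -1.89507589e-02,
       -7.01375945e+01, -1.65077821e+01]), 'qd': array([-0.00965655,  0.03663136, -0.08334328, -0.07416866, -0.05110762,
       -0.01569556]), 'joint_torque': array([-2.56829720e-03, -5.82714701e+01,  2.93046731e+01,  6.99692845e+00,
        6.77647971e-03, -1.25423503e-04]), 'tcp_pos': array([ 0.22476155, -0.63593127,  0.22560433]), 'eef_rot': array([  6.19967774,  89.9004569 , 115.66127692]), 'contact_force': array([-0.25642899,  0.55526476, -1.35515549]), 'moment': array([-0.00674265, -0.08496317, -0.02130009]), 'gripper_width': 0.08730309641530778}
side [[376.9096292996955, 0.0, 254.54884590470766], [0.0, 376.9096292996955, 198.0966588144381], [0.0, 0.0, 1.0]] [[-0.998, -0.0298, 0.056, 0.4643], [-0.0606, 0.7101, -0.7015, 0.7879], [-0.0189, -0.7035, -0.7104, 0.9866], [0.0, 0.0, 0.0, 1.0]]
top [[409.7114081333045, 0.0, 256.03696087767605], [0.0, 409.7114081333045, 189.59975147186148], [0.0, 0.0, 1.0]] [[-0.0064, -0.993, 0.1179, 0.3483], [-0.9998, 0.0086, 0.0184, -0.0221], [-0.0193, -0.1178, -0.9929, 1.6811], [0.0, 0.0, 0.0, 1.0]]
```

View pics/side0.png

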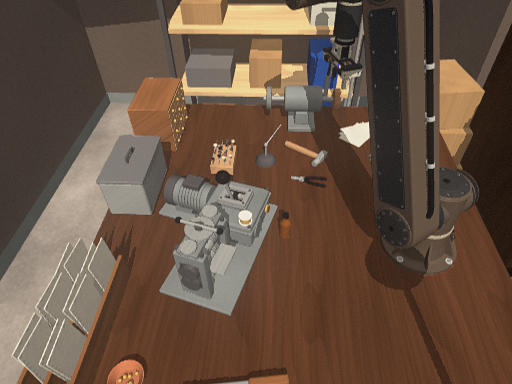

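View pics/top0.png

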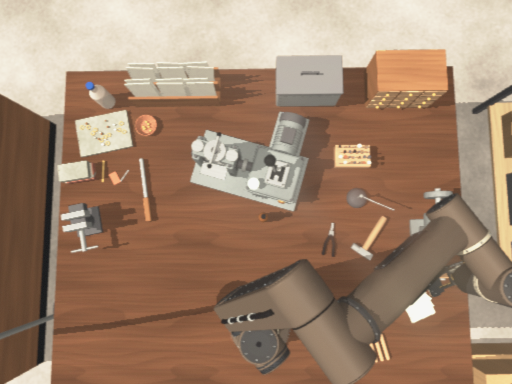

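Run:
```python
import cv2
a=cv2.imread("pics/side0.png")[160:320,150:300]; cv2.imwrite("pics/s0c.png",cv2.resize(a,None,fx=3.7,fy=3.7,interpolation=2))
a=cv2.imread("pics/top0.png")[105:225,180:320]; cv2.imwrite("pics/t0c.png",cv2.resize(a,None,fx=5,fy=5,interpolation=2))
```

```text
(no output)
```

View pics/s0c.png

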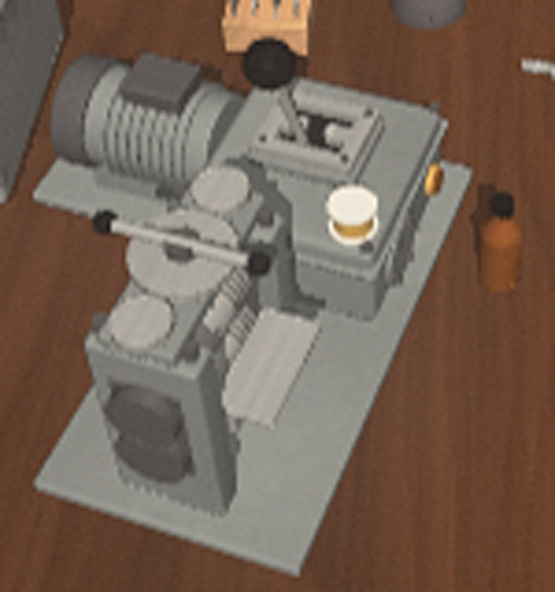

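View pics/t0c.png

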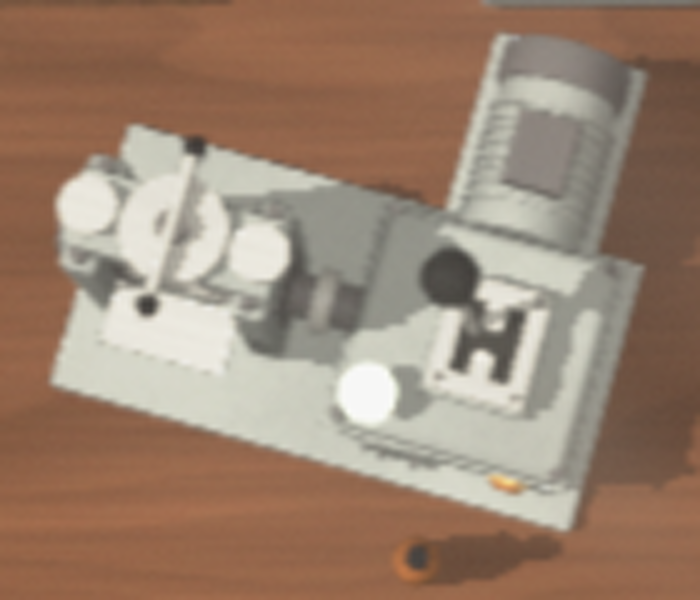

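```bash
cat > h.py <<'E'
import numpy as np, cv2
from plant import *
def cams():
    return {n:capture(n) for n in("side","top")}
def ray(c,u,v):
    W=np.array(c["world_from_camera"]);d=W[:3,:3]@np.linalg.inv(c["K"])@[u,v,1];return W[:3,3],d/np.linalg.norm(d)
def onz(c,u,v,z):
    o,d=ray(c,u,v);return o+d*(z-o[2])/d[2]
def tri(c,ps,pt):
    A=[];b=[]
    for n,p in(("side",ps),("top",pt)):
        o,d=ray(c[n],*p);P=np.eye(3)-np.outer(d,d);A.append(P);b.append(P@o)
    x=np.linalg.lstsq(np.vstack(A),np.hstack(b),rcond=None)[0]
    return x,[float(np.linalg.norm(P@x-q)) for P,q in zip(A,b)]
def proj(c,p):
    W=np.array(c["world_from_camera"]);q=W[:3,:3].T@(np.asarray(p)-W[:3,3]);q=c["K"]@q;return q[:2]/q[2]
E
python3 - <<'E'
from h import *
c=cams();T=lambda u,v:(180+u/5,105+v/5);S=lambda u,v:(150+u/3.7,160+v/3.7)
print("knob",tri(c,S(270,63),T(449,276)))
print("gate",onz(c["top"],*T(488,343),.13),onz(c["side"],*S(317,128),.13))
a=onz(c["top"],*T(50,385),.01);b=onz(c["top"],*T(572,528),.01);print(a,b,np.degrees(np.arctan2(*(a-b)[:2][::-1]))-90)
a=onz(c["side"],*S(298,574),.01);b=onz(c["side"],*S(472,172),.01);print(a,b,np.degrees(np.arctan2(*(a-b)[:2][::-1]))-90)
a=onz(c["top"],*T(425,388),.13);b=onz(c["top"],*T(518,412),.13);print(a,b,np.degrees(np.arctan2(*(a-b)[:2][::-1]))-90)
print("spool",tri(c,S(352,203),T(367,392)));print("oil",tri(c,S(501,205),T(417,556)))
print("burs", onz(c["top"],353,156,.04))
for r in get_state()["tcp_pos"],:print(r)
E
```

```text
knob (array([ 0.6255303 , -0.04535561,  0.22904788]), [0.0012713113286134438, 0.0012713113286136764])
gate [ 0.59344498 -0.07622215  0.13      ] [ 0.59385751 -0.07138973  0.13      ]
[0.58072223 0.28150293 0.01      ] [ 0.4592094  -0.14691066  0.01      ] -15.835161012691358
[0.5804967  0.28549895 0.01      ] [ 0.45684546 -0.13799478  0.01      ] -16.276690998097052
[ 0.55912613 -0.02770633  0.13      ] [ 0.54003404 -0.09839681  0.13      ] -15.113850497260998
spool (array([0.55624035, 0.01659255, 0.13133729]), [2.0516340171050174e-05, 2.0516340170244154e-05])
oil (array([ 0.43238251, -0.02042638,  0.09399176]), [0.0004780996753394032, 0.0004780996753397164])
burs [ 0.6769914  -0.38575723  0.04      ]
[ 0.22484623 -0.63612837  0.22596804]
```

```bash
cat >> h.py <<'E'
from scipy.spatial.transform import Rotation as Ro
G=np.array([.5937,-.0738]);yaw=np.radians(-16)
X=np.array([np.cos(yaw),np.sin(yaw)]);Y=np.array([-X[1],X[0]])
def loc(p): d=np.asarray(p)[:2]-G;return np.array([d@X,d@Y])
def wor(l): return G+l[0]*X+l[1]*Y
def R(): return Ro.from_euler("xyz",get_state()["eef_rot"],degrees=True).as_matrix()
E
python3 - <<'E'
from h import *
s=get_state();r=R();print(r.round(3));p=s["tcp_pos"]
for n in "yz": 
    v=r[:,1 if n=="y" else 2];print(n,np.degrees(np.arctan2(v[1],v[0])))
t=np.r_[wor((22+22+9.5+25,36)),.32]
print(t,r.T@(t-p),loc(p))
# zoom motion check
E
```

```text
[[-0.    -0.943 -0.333]
 [ 0.001 -0.333  0.943]
 [-1.     0.     0.001]]
y -160.53471746355044
z 109.46527432401697
[85.97568794 12.89408862  0.32      ] [ -0.12232066 -85.35836753 -15.81823626] [-0.19956629 -0.6422146 ]
```

Call:
play_rows(series=[-0.02,0,0,0.124,-0.02,0,0,0.124,-0.02,0,0,0.124,-0.02,0,0,0.124,-0.02,0,0,0.124], jaw=0)

```text
time_s: 0.62
tcp_pos: [0.2248, -0.6362, 0.3273]
eef_rot: [43.1, 90.0, 116.6]
contact_force: [0.2, 0.2, -0.3]
gripper_width: 0.0594
```

Run:
```python
from h import *
s=get_state();r=R();p=s["tcp_pos"];v=r[:,2];print(s["gripper_width"],np.degrees(np.arctan2(v[1],v[0])),p,s["joints"].round(1))
t=np.r_[wor((.080,.036)),.32]
print(t,r.T@(t-p),loc(p))
```

```text
0.05941555189605786 73.59312616721172 [ 0.22484064 -0.636218    0.32731699] [-54.   18.2  10.2  -0.  -82.  -52.4]
[ 0.68052388 -0.06124557  0.32      ] [ 0.00745344 -0.27472539  0.68026793] [-0.19954697 -0.6423023 ]
```

Call:
play_rows(series=[0,-0.0137,0.034,0,0,-0.0137,0.034,0,0,-0.0137,0.034,0,0,-0.0137,0.034,0,0,-0.0137,0.034,0])

```text
time_s: 1.03
tcp_pos: [0.3383, -0.4905, 0.3264]
eef_rot: [28.5, 90.0, 102.4]
contact_force: [0.9, -0.3, 0.4]
gripper_width: 0.0266
```

Call:
play_rows(series=[0,-0.0137,0.034,0,0,-0.0137,0.034,0,0,-0.0137,0.034,0,0,-0.0137,0.034,0,0,-0.0137,0.034,0])

```text
time_s: 1.45
tcp_pos: [0.4513, -0.3459, 0.3267]
eef_rot: [-73.0, 90.0, 1.0]
contact_force: [0.3, -0.1, 0.0]
gripper_width: 0.0007
```

Call:
play_rows(series=[0,-0.0137,0.034,0,0,-0.0137,0.034,0,0,-0.0137,0.034,0,0,-0.0137,0.034,0,0,-0.0137,0.034,0])

```text
time_s: 1.87
tcp_pos: [0.5642, -0.2014, 0.3266]
eef_rot: [-49.2, 90.0, 24.8]
contact_force: [0.8, -0.9, -0.3]
gripper_width: 0.0003
```

Run:
```python
from h import *
s=get_state();r=R();p=s["tcp_pos"];v=r[:,2];print(s["gripper_width"],np.degrees(np.arctan2(v[1],v[0])),p,s["joints"].round(1))
t=np.r_[wor((.080,.036)),.32]
print(t,r.T@(t-p),loc(p))
```

```text
0.00034619139735133096 73.95524028355992 [ 0.56421054 -0.20138701  0.32664488] [-1.000e+00  1.070e+01  1.000e-01 -0.000e+00 -7.940e+01 -1.051e+02]
[ 0.68052388 -0.06124557  0.32      ] [ 0.0066744  -0.07304813  0.16682924] [ 0.00682065 -0.13077291]
```

Call:
play_rows(series=[0,-0.0146,0.0334,0,0,-0.0146,0.0334,0,0,-0.0146,0.0334,0,0,-0.0146,0.0334,0,0,-0.0146,0.0334,0])

```text
time_s: 2.28
tcp_pos: [0.6806, -0.0612, 0.3265]
eef_rot: [84.3, 90.0, 158.3]
contact_force: [1.0, -0.8, 0.8]
gripper_width: 0.0002
```

```bash
cat > look.py <<'E'
from h import *
import sys
n=sys.argv[1];c=cams();s=get_state();p=s["tcp_pos"];print(p,loc(p)*1000,s["contact_force"].round(1))
k=np.r_[wor((.0,.0)),.2]
W=[]
for m,w,f in(("side",90,5),("top",75,5)):
    u=proj(c[m],k).astype(int);x0,y0=u[0]-40,u[1]-55
    x0=max(x0,0);y0=max(y0,0)
    a=c[m]["img"][y0:y0+110,x0:x0+80];W.append(cv2.resize(a,None,fx=5,fy=5,interpolation=2));print(m,x0,y0,a.shape)
cv2.imwrite(f"pics/{n}.png",np.hstack(W))
E
python3 look.py a1
```

```text
[ 0.68207672 -0.05873384  0.32422908] [80.8003643  38.84244741] [-0.2 -0.4 -0.9]
side 194 123 (110, 80, 3)
top 237 115 (110, 80, 3)
```

View pics/a1.png

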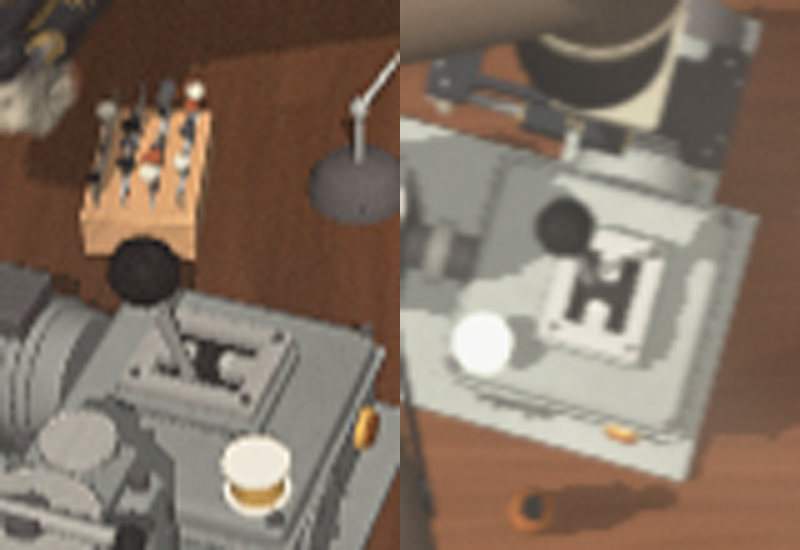

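Call:
play_rows(series=[0.0224,0,0,0,0.0224,0,0,0,0.0224,0,0,0,0.0224,0,0,0,0.0224,0,0,0])

```text
time_s: 2.8
tcp_pos: [0.6794, -0.0631, 0.2135]
eef_rot: [80.0, 90.0, 153.9]
contact_force: [-0.1, 0.3, -0.3]
gripper_width: 0.0003
```

Call:
play_rows(series=[0,0.004,0,0,0,0.004,0,0,0,0.004,0,0,0,0.004,0,0,0,0.004,0,0])

```text
time_s: 3.22
tcp_pos: [0.6608, -0.0571, 0.2165]
eef_rot: [-66.7, 89.8, 7.3]
contact_force: [0.3, 0.2, -0.4]
gripper_width: 0.0004
```

```bash
python3 look.py a2
```

```text
[ 0.66043939 -0.05701871  0.21615478] [59.5284731  34.52707786] [ 0.3  0.8 -0.2]
side 194 123 (110, 80, 3)
top 237 115 (110, 80, 3)
```

View pics/a2.png

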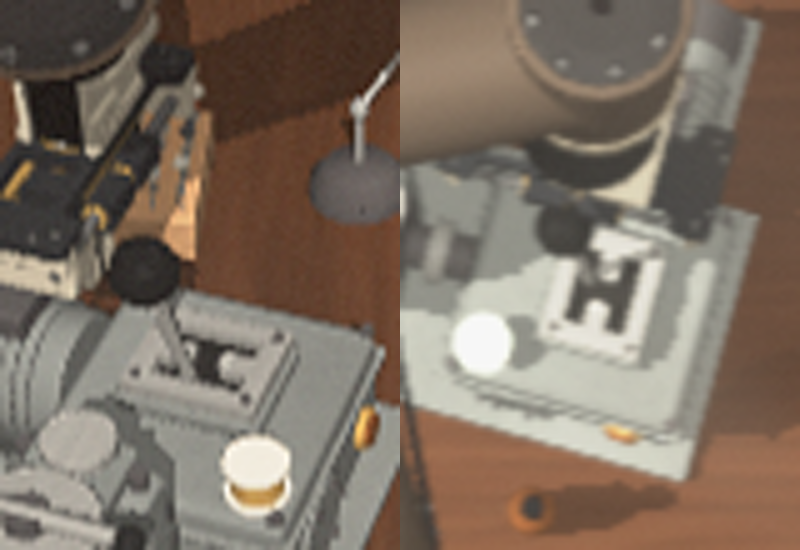

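Call:
play_rows(series=[0,0.003,0,0,0,0.003,0,0,0,0.003,0,0,0,0.003,0,0,0,0.003,0,0])

```text
time_s: 3.73
tcp_pos: [0.6466, -0.0531, 0.2152]
eef_rot: [-77.0, 89.9, -3.1]
contact_force: [3.0, -0.7, 0.9]
gripper_width: 0.0006
```

Call:
play_rows(series=[0,0.002,0,0,0,0.002,0,0,0,0.002,0,0,0,0,0,0,0,0,0,0])

```text
time_s: 4.15
tcp_pos: [0.6399, -0.0514, 0.2143]
eef_rot: [103.4, 89.9, 177.4]
contact_force: [0.4, -0.7, 1.2]
gripper_width: 0.0004
```

```bash
python3 look.py a3
```

```text
[ 0.63996517 -0.05149551  0.21410996] [38.3249836  34.19286049] [ 1.2 -0.4  0.4]
side 194 123 (110, 80, 3)
top 237 115 (110, 80, 3)
```

View pics/a3.png

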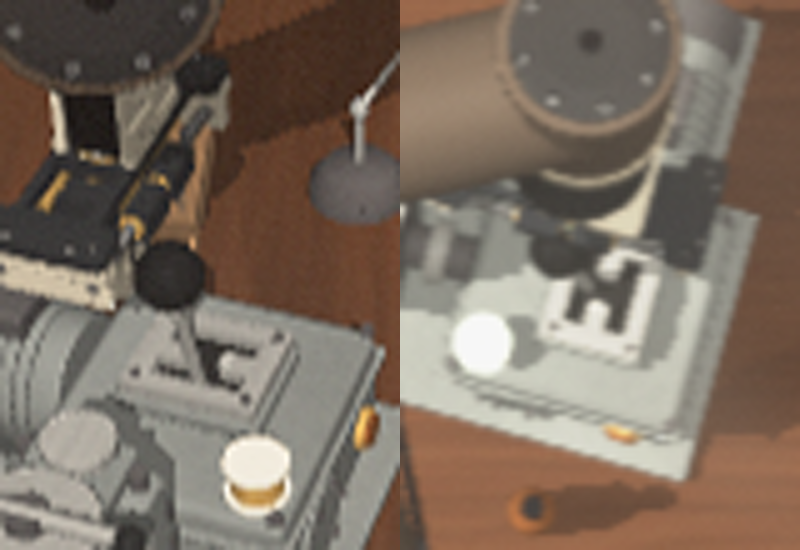

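Call:
play_rows(series=[0,0.002,0,0,0,0.002,0,0,0,0.002,0,0,0,0.001,0,0,0,0,0,0])

```text
time_s: 4.67
tcp_pos: [0.6335, -0.0495, 0.2147]
eef_rot: [-43.5, 90.0, 30.5]
contact_force: [2.1, -0.7, 1.9]
gripper_width: 0.0004
```

```bash
python3 look.py a4; python3 -c "
from h import *
c=cams()['side']
o,d=ray(c,194+170/5,123+275/5)
print('a3',1000*loc(onz(c,228,178,.231)))
im=cv2.cvtColor(c['img'],cv2.COLOR_BGR2GRAY)[160:200,210:255];cv2.imwrite('pics/a4k.png',cv2.resize(im,None,fx=14,fy=14,interpolation=2))
"
```

```text
[ 0.63347395 -0.0495223   0.21458043] [31.54133283 34.3004114 ] [ 1.2 -0.2  2.3]
side 194 123 (110, 80, 3)
top 237 115 (110, 80, 3)
a3 [ 4.47991489 37.21877755]
```

View pics/a4.png

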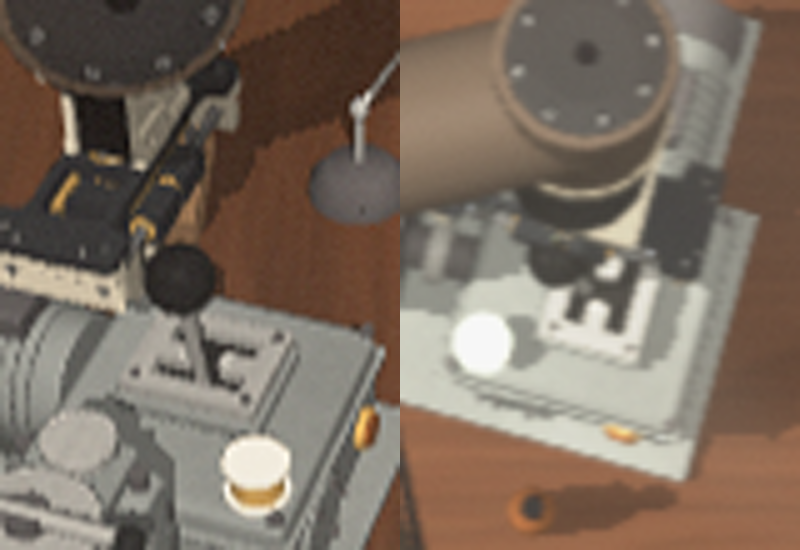

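View pics/a4k.png

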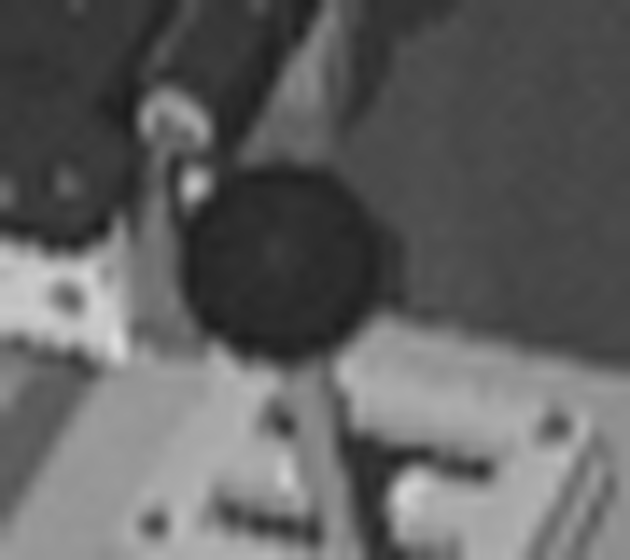

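```bash
python3 -c "
from h import *
c=cams()
print(1000*loc(onz(c['side'],210+285/14,160+263/14,.231)))
for l in [(0,0),(0,.016),(0,-.016),(.03,.016),(-.03,.016),(.03,-.016),(-.03,-.016)]:
  q=proj(c['side'],np.r_[wor(l),.13]);print(l,(q-[210,160])*14,'crop a4',(q-[194,123])*5, (proj(c['top'],np.r_[wor(l),.13])-[237,115])*5+[400,0])
"
```

```text
[-3.52461687 38.23465575]
(0, 0) [361.13517886 477.01193725] crop a4 [208.97684959 355.36140616] [599.82887545 292.70015568]
(0, 0.016) [335.58300895 523.58066444] crop a4 [199.85107463 371.99309444] [579.65898383 287.1952038 ]
(0, -0.016) [386.24963144 431.24094813] crop a4 [217.94629694 339.01462433] [620.01944034 298.21074989]
(0.03, 0.016) [214.74721663 494.45661367] crop a4 [156.69543451 361.59164774] [590.01875945 249.96353471]
(-0.03, 0.016) [457.90966164 553.06404494] crop a4 [243.53916487 382.52287319] [569.25621614 324.58138071]
(0.03, -0.016) [267.16790481 403.16592909] crop a4 [175.41710886 328.98783182] [630.30632712 260.91821334]
(-0.03, -0.016) [506.77525615 459.65638436] crop a4 [260.99116291 349.16299441] [609.68982013 335.65820581]
```

```bash
python3 -c "
from h import *
t=cv2.imread('pics/top0.png')[155:195,255:305];s=cv2.imread('pics/side0.png')[170:220,205:265]
t=cv2.resize(t,None,fx=8,fy=8,interpolation=2);s=cv2.resize(s,None,fx=6.6,fy=6.6,interpolation=2)
c=cams()
for l in [(.03,.016),(-.03,.016),(.03,-.016),(-.03,-.016)]:
  P=np.r_[wor(l),.13]
  a=(proj(c['top'],P)-[254.5,154.5])*8;b=(proj(c['side'],P)-[204.5,169.5])*6.6
  cv2.circle(t,tuple(int(x) for x in a),2,(0,0,255),-1);cv2.circle(s,tuple(int(x) for x in b),2,(0,0,255),-1)
h=max(t.shape[0],s.shape[0]);t=cv2.copyMakeBorder(t,0,h-t.shape[0],0,0,0);s=cv2.copyMakeBorder(s,0,h-s.shape[0],0,0,0)
cv2.imwrite('pics/g.png',np.hstack([t,s]))
"
```

```text
(no output)
```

View pics/g.png

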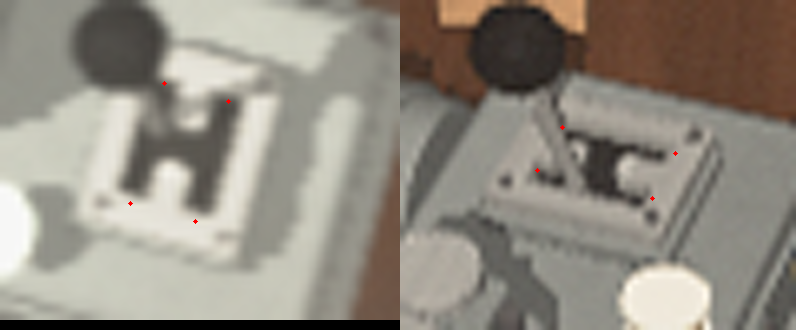

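Call:
play_rows(series=[0,-0.01,0,0,0,-0.01,0,0,-0.037,0,0,0,-0.037,0,0,0,-0.037,0,0,0])

```text
time_s: 5.48
tcp_pos: [0.6532, -0.0556, 0.3258]
eef_rot: [120.1, 89.8, -166.0]
contact_force: [2.0, -0.1, 0.3]
gripper_width: 0.0006
```

Call:
play_rows(series=[0,0.0097,0.0102,0,0,0.0097,0.0102,0,0,0.0097,0.0102,0,0,0.0097,0.0102,0,0,0.0097,0.0102,0])

```text
time_s: 5.9
tcp_pos: [0.6194, 0.0085, 0.3241]
eef_rot: [118.1, 89.9, -167.9]
contact_force: [0.1, 0.2, -0.1]
gripper_width: 0.0004
```

Call:
play_rows(series=[0,0,0,-0.1208,0,0,0,-0.1208,0,0,0,-0.1208,0,0,0,-0.1208,0,0,0,-0.1208])

```text
time_s: 6.32
tcp_pos: [0.6197, 0.0083, 0.3247]
eef_rot: [87.1, 89.9, -163.9]
contact_force: [0.2, -0.8, -0.0]
gripper_width: 0.0004
```

Call:
play_rows(series=[0,0,0,-0.1208,0,0,0,-0.1208,0,0,0,-0.1208,0,0,0,-0.1208,0,0,0,-0.1208])

```text
time_s: 6.73
tcp_pos: [0.6197, 0.0083, 0.3246]
eef_rot: [51.3, 89.9, -165.2]
contact_force: [1.0, -0.1, -0.3]
gripper_width: 0.0005
```

Call:
play_rows(series=[0,0,0,-0.1208,0,0,0,-0.1208,0,0,0,-0.1208,0,0,0,0,0,0,0,0])

```text
time_s: 7.15
tcp_pos: [0.6199, 0.008, 0.3249]
eef_rot: [29.6, 89.9, -166.7]
contact_force: [-1.3, -0.1, -0.1]
gripper_width: 0.0006
```

```bash
sed -i 's/G=np.array.*;yaw/G=np.array([.5966,-.0746]);yaw/' h.py; python3 look.py a5; python3 -c "
from h import *
s=get_state();r=R();v=r[:,2];print(np.degrees(np.arctan2(v[1],v[0])),s['joints'].round(1))
c=cams();cv2.imwrite('pics/a5s.png',c['side']['img'])"
```

```text
[0.62013583 0.00776648 0.32518742] [-7.91837739e-02  8.56630941e+01] [-0.   0.3  0.1]
side 193 122 (110, 80, 3)
top 237 114 (110, 80, 3)
163.72936621900217 [ 18.7  12.8   2.6  -0.  -79.8 -35. ]
```

View pics/a5.png

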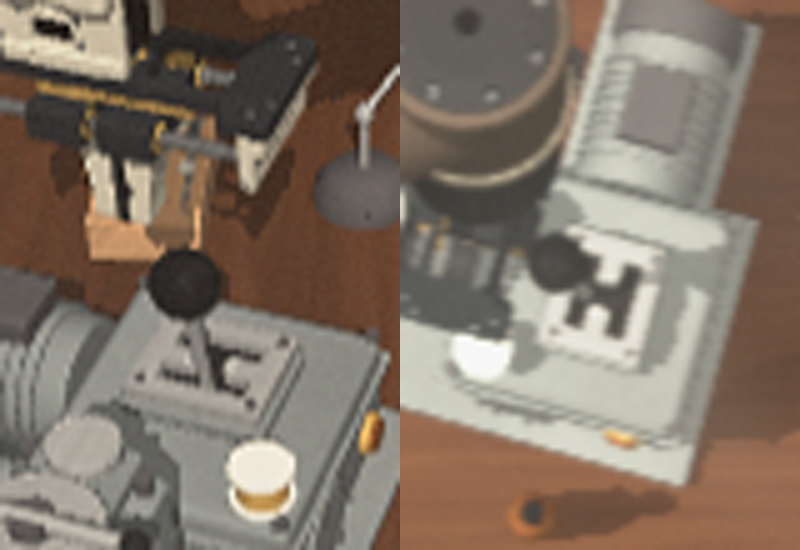

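View pics/a5s.png

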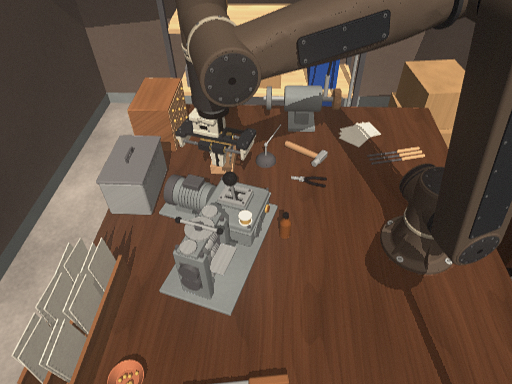

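```bash
python3 -c "
from h import *
c=cams();x,e=tri(c,(193+184.5/5-.4,122+284/5-.4),(237+155/5-.4,114+262/5-.4));print(x,loc(x)*1000,e)
c=c
t=c['top']['img'][150:200,250:310];s=c['side']['img'][170:220,205:265]
cv2.imwrite('pics/k5.png',np.hstack([cv2.resize(i,None,fx=6.6,fy=6.6,interpolation=2) for i in (t,s)]))
"
```

```text
[ 0.60438956 -0.03719784  0.23158389] [-2.82162473 38.10036055] [0.00089172022577184, 0.0008917202257717449]
```

View pics/k5.png

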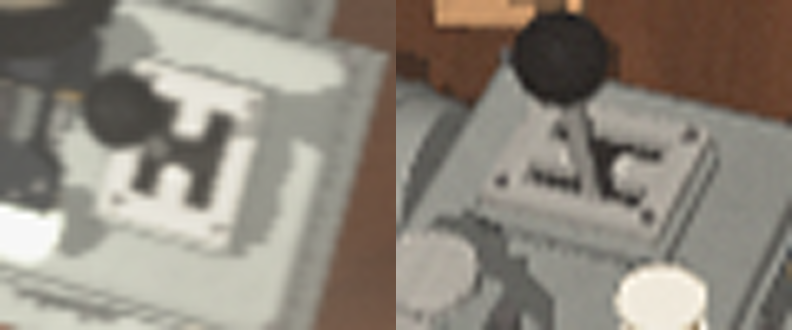

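Call:
play_rows(series=[0.0222,0,0,0,0.0222,0,0,0,0.0222,0,0,0,0.0222,0,0,0,0.0222,0,0,0])

```text
time_s: 7.87
tcp_pos: [0.6203, 0.0073, 0.2137]
eef_rot: [-139.8, 90.0, 24.0]
contact_force: [-0.7, -0.3, -0.6]
gripper_width: 0.0002
```

Call:
play_rows(series=[0,0.004,0,0,0,0.004,0,0,0,0.004,0,0,0,0.003,0,0,0,0.003,0,0])

```text
time_s: 8.28
tcp_pos: [0.6165, -0.01, 0.2166]
eef_rot: [-146.9, 89.8, 17.0]
contact_force: [0.3, 3.4, 3.0]
gripper_width: 0.0006
```

Call:
play_rows(series=[0,0.003,0,0,0,0.003,0,0,0,0.003,0,0,0,0.003,0,0,0,0.003,0,0])

```text
time_s: 8.7
tcp_pos: [0.6112, -0.0245, 0.2147]
eef_rot: [-145.9, 90.0, 18.1]
contact_force: [1.1, 2.6, 1.5]
gripper_width: 0.0006
```

```bash
python3 look.py a6
```

```text
[ 0.61107475 -0.02482918  0.21453487] [ 0.19532879 51.83256777] [1.2 2.4 2. ]
side 193 122 (110, 80, 3)
top 237 114 (110, 80, 3)
```

View pics/a6.png

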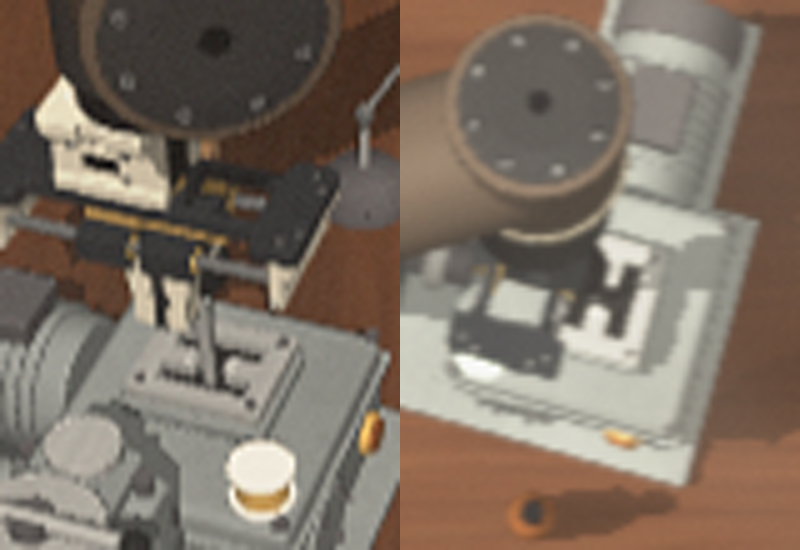

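Call:
play_rows(series=[0,0.004,0,0,0,0.004,0,0,0,0.004,0,0,0,0.004,0,0,0,0.004,0,0])

```text
time_s: 9.22
tcp_pos: [0.6054, -0.0441, 0.2144]
eef_rot: [27.2, 90.0, -168.9]
contact_force: [0.5, 3.2, 2.0]
gripper_width: 0.0002
```

Call:
play_rows(series=[0,0.004,0,0,0,0.004,0,0,0,0.004,0,0,0,0.004,0,0,0,0.004,0,0])

```text
time_s: 9.63
tcp_pos: [0.6, -0.0633, 0.2145]
eef_rot: [32.8, 90.0, -163.3]
contact_force: [0.8, 1.7, 0.9]
gripper_width: -0.0
```

Call:
play_rows(series=[0,0.004,0,0,0,0.004,0,0,0,0.004,0,0,0,0.004,0,0,0,0.003,0,0])

```text
time_s: 10.05
tcp_pos: [0.5946, -0.0814, 0.2141]
eef_rot: [3.6, 90.0, 167.5]
contact_force: [0.1, 1.4, -2.1]
gripper_width: 0.0006
```

```bash
python3 look.py a7
```

```text
[ 0.59454563 -0.08152825  0.21424451] [-0.06510832 -7.22612059] [ 0.7  0.6 -0.3]
side 193 122 (110, 80, 3)
top 237 114 (110, 80, 3)
```

View pics/a7.png

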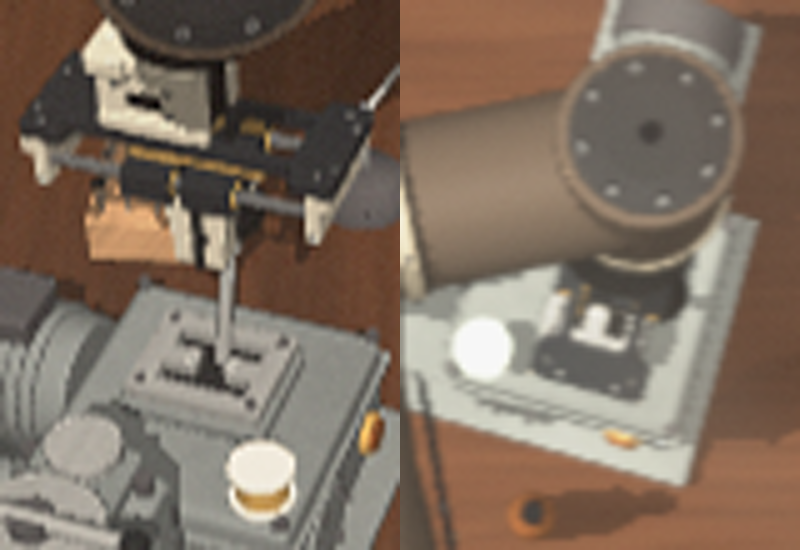

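Call:
play_rows(series=[0,0.001,0,0,0,0.001,0,0,0,0.001,0,0,0,0,0,0,0,0,0,0])

```text
time_s: 10.57
tcp_pos: [0.5941, -0.0839, 0.2145]
eef_rot: [15.1, 90.0, 179.0]
contact_force: [-0.1, 2.3, -1.3]
gripper_width: 0.0002
```

Call:
play_rows(series=[0,-0.02,0,0,0,0,0.031,0,0,0,0.031,0,0,0.026,0,0,0,0.026,0,0])

```text
time_s: 10.98
tcp_pos: [0.5249, -0.0969, 0.2155]
eef_rot: [178.1, 89.9, -17.7]
contact_force: [1.9, -1.2, 0.2]
gripper_width: 0.0004
```

Call:
play_rows(series=[0,0,0,0,0,0,0,0,0,0,0,0,0,0,0,0,0,0,0,0])

```text
time_s: 11.4
tcp_pos: [0.526, -0.0971, 0.2145]
eef_rot: [82.4, 90.0, -113.6]
contact_force: [0.8, 0.2, -0.6]
gripper_width: 0.0002
```

```bash
python3 look.py a8
```

```text
[ 0.52590163 -0.09714152  0.21443383] [-61.746353   -41.15541194] [-0.   0.6 -0.3]
side 193 122 (110, 80, 3)
top 237 114 (110, 80, 3)
```

View pics/a8.png

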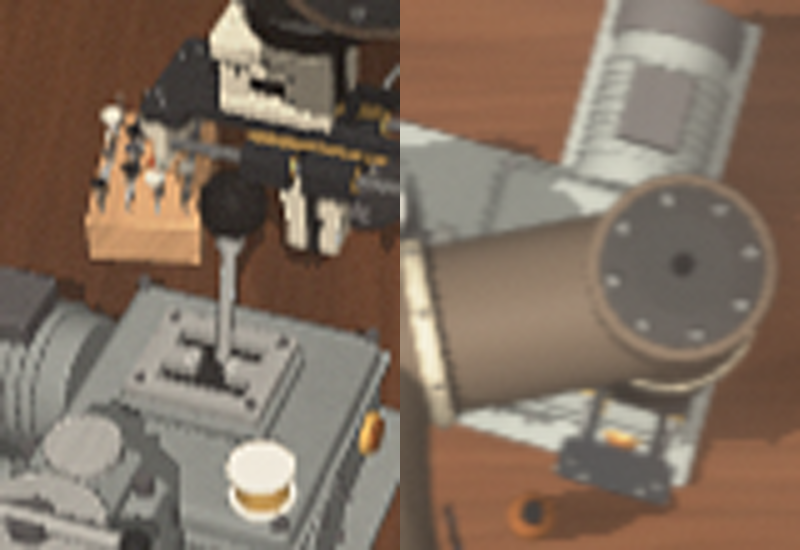

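```bash
python3 -c "
from h import *
c=cams()
print(loc(onz(c['side'],193+233/5-.4,122+207/5-.4,.231))*1000)"
```

```text
[ -5.3055861  -38.08893487]
```

Call:
play_rows(series=[0,0,-0.004,0,0,0,-0.004,0,0,0,-0.004,0,0,0,-0.004,0,0,0,-0.004,0])

```text
time_s: 12.02
tcp_pos: [0.5451, -0.1032, 0.2144]
eef_rot: [21.6, 90.0, -174.5]
contact_force: [-1.4, 0.3, 0.2]
gripper_width: 0.0006
```

Call:
play_rows(series=[0,0,-0.003,0,0,0,-0.003,0,0,0,-0.003,0,0,0,-0.003,0,0,0,-0.003,0])

```text
time_s: 12.43
tcp_pos: [0.5594, -0.1073, 0.2146]
eef_rot: [18.9, 90.0, -177.2]
contact_force: [-2.7, 0.3, 1.6]
gripper_width: 0.0004
```

```bash
python3 look.py a9
```

```text
[ 0.5599034  -0.10727878  0.21443097] [-26.26754668 -41.52781255] [ 1.4  0.1 -0.2]
side 193 122 (110, 80, 3)
top 237 114 (110, 80, 3)
```

View pics/a9.png

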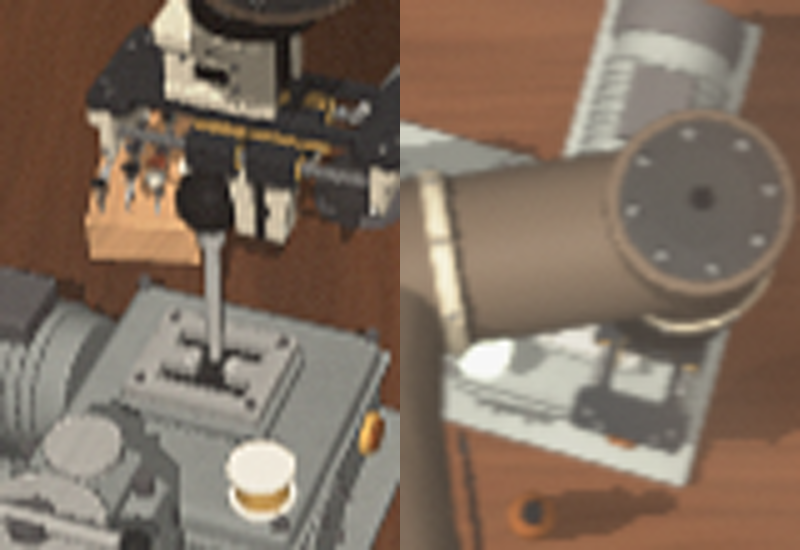

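Knob (205,205) in the crop has moved forward with the finger, lightly loaded. Continuing.

Call:
play_rows(series=[0,0,-0.004,0,0,0,-0.004,0,0,0,-0.004,0,0,0,-0.004,0,0,0,-0.004,0])

```text
time_s: 12.95
tcp_pos: [0.5788, -0.1128, 0.2143]
eef_rot: [-2.5, 90.0, 161.4]
contact_force: [-1.8, 0.6, -0.3]
gripper_width: 0.0003
```

Call:
play_rows(series=[0,0,-0.003,0,0,0,-0.003,0,0,0,-0.003,0,0,0,-0.003,0,0,0,-0.002,0])

```text
time_s: 13.37
tcp_pos: [0.5922, -0.1167, 0.2144]
eef_rot: [18.9, 90.0, -177.2]
contact_force: [-2.6, 0.6, -1.5]
gripper_width: 0.0003
```

```bash
python3 look.py a10
```

```text
[ 0.59244016 -0.11680665  0.21456401] [  7.63503791 -41.71823989] [-1.2  0.1 -0.3]
side 193 122 (110, 80, 3)
top 237 114 (110, 80, 3)
```

View pics/a10.png

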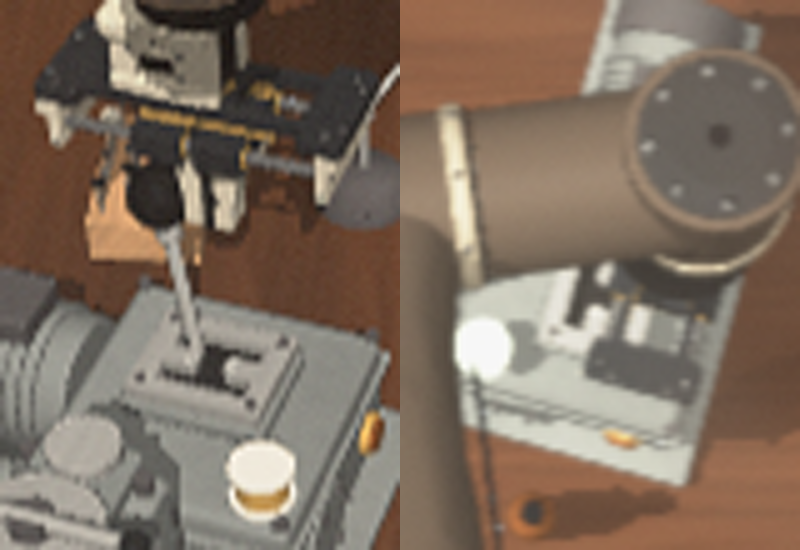

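Call:
play_rows(series=[0,0,-0.0015,0,0,0,-0.0015,0,0,0,-0.0015,0,0,0,-0.0015,0,0,0,-0.001,0])

```text
time_s: 13.88
tcp_pos: [0.5988, -0.1186, 0.2145]
eef_rot: [30.0, 90.0, -166.0]
contact_force: [-1.8, -0.1, -1.8]
gripper_width: 0.0003
```

Call:
play_rows(series=[0,0,-0.001,0,0,0,-0.001,0,0,0,-0.001,0,0,0,0,0,0,0,0,0])

```text
time_s: 14.3
tcp_pos: [0.6016, -0.1194, 0.2146]
eef_rot: [-28.7, 90.0, 135.2]
contact_force: [-2.0, 0.5, -1.3]
gripper_width: 0.0006
```

Call:
play_rows(series=[0,0,-0.001,0,0,0,-0.001,0,0,0,-0.001,0,0,0,0,0,0,0,0,0])

```text
time_s: 14.72
tcp_pos: [0.6022, -0.1201, 0.2143]
eef_rot: [10.7, 89.7, 174.6]
contact_force: [-10.7, 2.9, 1.9]
gripper_width: 0.0007
```

```bash
python3 look.py a11
```

```text
[ 0.602179   -0.12002372  0.21424236] [ 17.88335566 -42.12630094] [-10.4   3.7   2.5]
side 193 122 (110, 80, 3)
top 237 114 (110, 80, 3)
```

View pics/a11.png

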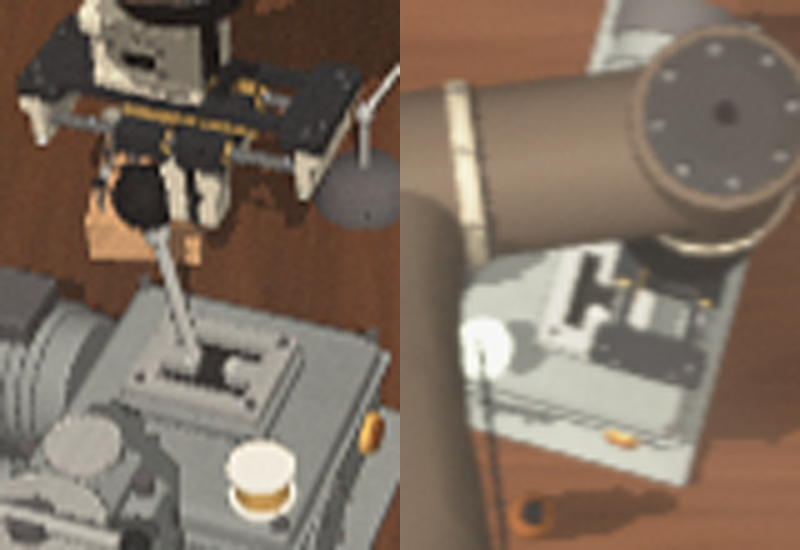

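Call:
play_rows(series=[0,0,-0.001,0,0,0,0,0,0,0,0,0,0,0,0,0,0,0,0,0])

```text
time_s: 15.23
tcp_pos: [0.6024, -0.1202, 0.2142]
eef_rot: [10.6, 89.7, 174.5]
contact_force: [-12.7, 3.6, 4.6]
gripper_width: 0.0003
```

Call:
play_rows(series=[0,0,0.005,0,0,0,0.01,0,0,0,0.02,0,0,0,0.02,0,0,0,0.02,0])

```text
time_s: 15.65
tcp_pos: [0.5332, -0.0996, 0.2149]
eef_rot: [-166.9, 89.9, -3.0]
contact_force: [-0.1, 0.7, 0.2]
gripper_width: 0.0006
```

Call:
play_rows(series=[-0.03,0,0,0,-0.03,0,0,0,-0.03,0,0,0,0,0.04,0.04,0,0,0.04,0.04,0])

```text
time_s: 16.07
tcp_pos: [0.4618, -0.1398, 0.3064]
eef_rot: [-168.1, 89.7, -4.0]
contact_force: [-0.7, -1.3, -0.3]
gripper_width: 0.0004
```

Call:
play_rows(series=[0,0.04,0,0,0,0.04,0,0,0,0.04,0,0,0,0.02,0,0,0,0,0,0])

```text
time_s: 16.48
tcp_pos: [0.4207, -0.2776, 0.3052]
eef_rot: [159.4, 89.9, -36.9]
contact_force: [-0.0, 0.8, -0.9]
gripper_width: 0.0006
```

```bash
python3 look.py a12;  python3 -c "
from h import *
c=cams();cv2.imwrite('pics/a12f.png',np.vstack([c['side']['img'],c['top']['img']])[::1])
cv2.imwrite('pics/a12t.png',c['top']['img'])"
```

```text
[ 0.42149626 -0.27529815  0.30496019] [-113.00060659 -241.18857274] [-0.3  1.  -0. ]
side 193 122 (110, 80, 3)
top 237 114 (110, 80, 3)
```

View pics/a12.png

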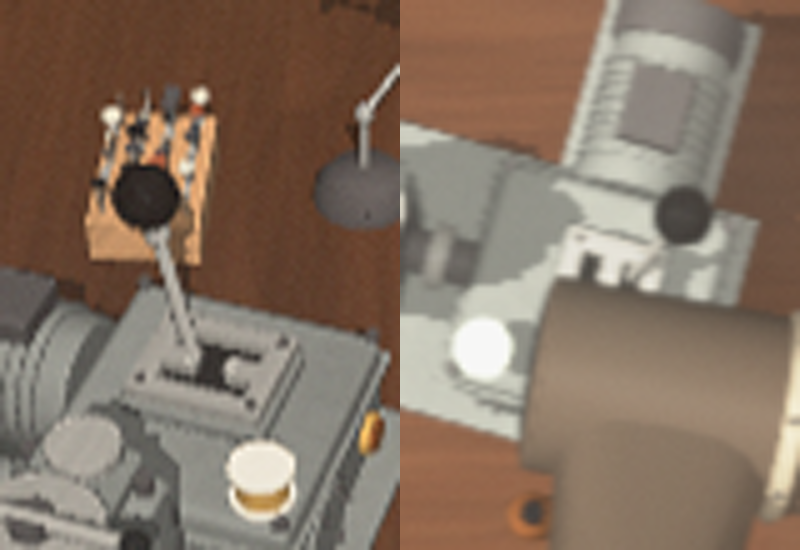

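View pics/a12t.png

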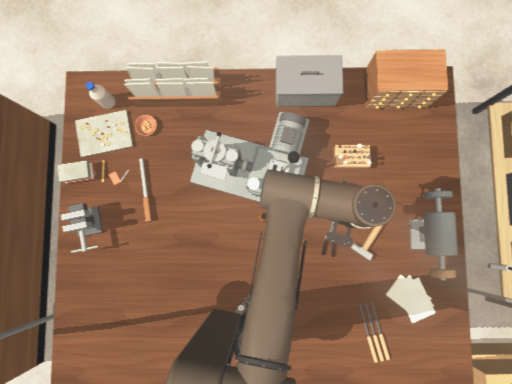

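```bash
python3 -c "
from h import *
c=cams();x,e=tri(c,(193+147/5-.4,122+199/5-.4),(237+283/5-.4,114+214/5-.4));print(x,loc(x)*1000,e)
a=cv2.imread('pics/side0.png').astype(int);d=np.abs(a-c['side']['img']).max(2)
for n,b in dict(burs=(205,130,240,170),oil=(275,205,295,240),spool=(235,205,256,232),pliers=(290,170,330,190),hammer=(284,138,330,168),th=(255,122,283,168)).items():
  print(n,(d[b[1]:b[3],b[0]:b[2]]>40).mean().round(3))
"
```

```text
[ 0.64014778 -0.13039971  0.21878995] [ 57.24129423 -41.63472601] [0.0017399893652849043, 0.0017399893652857734]
burs 0.135
oil 0.0
spool 0.0
pliers 0.0
hammer 0.012
th 0.005
```

```bash
python3 -c "
from h import *
s=get_state();print(s['time_s'],abs(s['qd']).max());print(close_job())"
```

```text
16.7833 0.24065684561642464
the job is handed in; nothing more can be done
None
```

The lever is in third, the far right slot, and stayed there after the hand was clear; I handed the job in at 16.8 s. I used only the outside of the shut fingers. I pulled the knob back from the first-slot side to neutral, pushed it across to the right leg, then pushed it forward until it met the stop. The reading there was about 11 to 14 N.

**Position:** the last pictures put the knob 57 mm forward and 42 mm right of the gate's centre. The fore stop is at 58 mm, and the height of 219 mm fits the knob's 175 mm sphere. The two camera rays missed each other by about 3.5 mm, so take the position as good to 2–3 mm. The rise in force at the stop is the stronger sign that it is fully home.

**Gate estimate:** my first estimate of the gate's centre was about 3 mm off. I corrected it before pushing across, and nothing jammed.

**Bystanders:** comparing the start and end side pictures, the oil bottle, spool and pliers showed no change, and the hammer and soldering clamp almost none (about 1% or less of pixels). The bur block's area changed by 13.5%. I put that down to the knob now standing in front of it, as the block itself looks unmoved. I did not check the mandrel separately.

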